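# Seat the brass setting die in its nest and lock it with the keeper

## Robot

A 7-joint arm with a two-finger parallel gripper is mounted at the origin on a cart in front of the work surface, level with it; the furniture and walls round the work are solid. World frame = base frame: x ahead of the robot, y to its left, z up, the work surface at z = 0. Lengths are in m, angles in rad, forces in N, time in s.
With the tool pointing down it reaches from about 0.425 to 0.975 m from the base axis. Payload 16.7 kg.
Tool frame: the origin (TCP) lies on the centre line of the jaws, within the pads' length; the fingertips stand 8 mm ahead of it and the grasp point (between the pads) lies 11 mm behind it (nose_length is the distance from the TCP to the fingertips, in m); x points along the fingers, z is the direction in which the jaws open and shut, and the axes are right-handed (so a half turn about x gives the same grasp; the last joint's range is limited). The gripper opens to 85 mm and grips with 20 to 120 N. Pads are 22 mm wide; open, the fingers measure 114 mm over their backs; the gripper's body (76 mm by 85 mm) begins 54 mm behind the grasp point. The pads swing forward as they close: fully open they stand 13 mm farther back than shut.
Start: joints at [1.032, 0.426, 0.074, 1.606, -0.034, 1.111, -0.067], TCP at [0.256, -0.625, 0.239] pointing down, gripper open.
Joint ranges: [-2.85, 2.85], [-0.5, 2.14], [-1.23, 1.37], [0.21, 2.46], [-1.02, 4.16], [0.16, 2.05], [-2.73, 2.73]. Speed limits (rad/s): [1.89, 1.89, 2.39, 2.39, 3.01, 3.01, 3.01].

## Interface

Orientations are given as [roll, pitch, yaw] about the fixed x, y, z axes, in that order (R = Rz(yaw) Ry(pitch) Rx(roll)).
In Python, from workcell import * gives the robot as it stands. The module is installed in compiled form; this text tells all that it offers.
- The arm moves only by the tool play_rows, never from a script. Its arguments are lists of equal length, an entry for each row: "claw": the closure in counts, from 0 (fully open) to 255 (shut); "offset": the shift along the tool's x, y, z in m, a list of three; "delta_rot": the turn, a rotation vector about the tool's x, y, z in degrees, a list of three. In form: {"claw": [claw, ...], "offset": [[dx, dy, dz], ...], "delta_rot": [[ax, ay, az], ...]}. A call has 1 to 20 rows; each row is the pose to reach, as a shift and turn from the pose commanded when the call began, along the tool's axes at that moment; what a row does not reach only later rows make up. A row lasts 1/10 s, in which the tool goes at most 50 mm and 8.59 degrees, less where a joint would pass 70% of its speed; a pose out of reach is approached as far as the arm can. A call with a gripper value outside its range is refused whole. The fingers move at their own pace and stop on an object; "squeeze" is the grip in N (left out, the last holds). Time passes only in rows, so rows that repeat a pose let the fingers close. It gives the time, the measured TCP pose, the force and the opening at its end, in the units of the state.
- sense(): the state, without advancing time (a new reading comes with each control period).
- capture(name): name is "side" or "top" or "wrist"; returns a dict with "image" (420x560x3 uint8, red, green, blue), "fx", "fy", "cx", "cy" (pixels), "camera_from_world" (4x4, takes a point from world to camera coordinates); the wrist camera has in their place "tool_from_camera" (4x4, takes a point from camera to tool coordinates, whose origin is the TCP and whose axes are the tool frame's). Camera axes: x right, y down, z forward; pixel columns grow to the right and rows downward; lengths in m; the calibration is good to about 2 mm. A picture is of the moment at which its call begins: read the wrist's pose just before it. There is no depth.
- close_job(): hands the job in, once; it reports no verdict.
Trained networks look in a picture, given as the dict that the camera call returned (one of the last four; its "shot" number tells which), for a name from the list of things; names that differ only in an ending like _2 or _b are one class to them, and where a whole thing is asked for, a point or a joint stands for the part that bears it (a point fixed in the world has none). Each returns a list of dicts, best first, with "confidence" (0 to 1); they miss things now and then, are a little off and sometimes report something else, mostly with a low value. They report only what shows in the picture. A call takes as long as a camera call. They do not tell look-alikes from the thing itself.
- find_in(name, picture): "at" ([column, row] as shares, 0 to 1, of the picture: columns of its width, rows of its height, amid what is visible of it).
- masks_of(name, picture): "mask" (420x560 bool, what is visible of it) and "at" ([column, row] as shares, 0 to 1, of the picture: columns of its width, rows of its height, amid what is visible of it).
The state is a dict: "clock": time; "joint_positions": joint angles; "dq": joint speeds; "joint_torque": joint torques, N m; "ee_pos": TCP position; "tool_rot": TCP orientation; "force": force on the tool from outside, world axes, zero at the start; "moment": the same for the moment, N m; "width": finger opening in m.
Only numpy, scipy, OpenCV 4.12 (cv2) and the standard library are available. Lean on these libraries where they do the work, as an engineer would, in place of code of your own. Each camera call takes 0.05 s, during which the arm holds its last target. There are 200 camera calls.

## Task

Without picking anything up, push the brass disc across the aluminium die nest with the fingertips until it drops into the round recess and lies flat on its floor, then take the fingers off it. After that, push the red pin to swing the keeper over the seated disc, fully home against its stop. Leave the dark steel disc and the things standing round the nest where they are.

Things in the scene. Friction and masses are not known exactly. Their poses are not given: they have to be found in the camera images.
- nest: aluminium die nest, fixed to the table: a flat plate 210 x 135 mm on a black rubber foot (222 x 147 mm). Origin on the table at the centre of its underside; x runs along the 210 mm side towards the end with the recess, z is up. The flat deck is 25 mm above the origin. The centre of the recess lies at x = +55, y = 0 mm; the keeper's pivot at x = +55, y = -47 mm. Open boxes with walls up to 136 mm tall stand on the table beyond its far (+y) side
- recess (a point): centre of the mouth of the round recess, at deck height: 44 mm across, 10 mm deep, with a dark floor and a 1.5 mm chamfer round its rim
- keeper_pivot (a point): point on the vertical axis of the keeper, 12 mm above the deck and level with the keeper's top (a flat screw head stands 2 mm higher)
- keeper_pin (a point): centre of the red upright pin by which the keeper is pushed: 10 mm across, 24 mm tall, standing on the keeper's arm 33 mm from the pivot; this point lies half-way up the pin, 24.5 mm above the deck
- keeper (a joint): angle of the keeper, a flat steel arm 13 mm wide and 8 mm thick that swivels 4.5 mm above the deck (40 mm from pivot to tip; about 1 N at the pin moves it, it stays where it is left). 0 rad: the arm points along the nest's +x, away from the recess; it grows counterclockwise seen from above, and at 1.571 (its stop) the arm points along the nest's +y, its tip over the rim of the disc in the recess. It starts between 0 and 0.5
- brass_die_center (a point): centre of the loose brass disc, half-way up: 40 mm across, 12 mm thick, 0.07 to 0.14 kg, with a ring drawn on its top. At the start it lies flat on the deck, this point 6 mm above it, 85 to 135 mm from the recess; seated, its top stands 2 mm above the deck
- steel_die_center (a point): centre, half-way up, of the loose dark steel disc of the same size, lying flat on the deck beside the brass one; not to be moved
- mug: orange mug, 101 mm tall, standing on the table; bystander, origin at its underside
- white_spool: spool of white thread, 60 mm tall, standing on the table; bystander, origin at its underside
- tape_measure: yellow tape measure, 62 mm tall; bystander, origin at its underside
- round_tin: round tin with a yellow lid, 65 mm across, 31 mm tall; bystander, origin at its underside
- blue_spool: spool of blue thread, 52 mm tall; bystander, origin at its underside
- buckle: strap buckle, 68 mm long, 7 mm thick, lying on the table; bystander, origin at its underside
There are look-alikes about, which are no part of the job. Of the things like the part that bears brass_die_center, leave any that is blue; of the rest the larger one is meant.

How it is judged:
On the way:
1. the brass disc lies in the recess, flat on its floor, with the fingers off it and the keeper still open (horizontal distance between brass_die_center and recess below 0.004 m and z of brass_die_center in the frame of nest below 0.0225 m and angle between brass_die_center's own z axis and vertical below 0.08 rad and contact force between brass_die and the fingers below 0.2 N and value of joint keeper below 0.9 rad), for 0.2 s.
At the end, for the whole second after the job is handed in: the brass disc lies at rest in the recess (centre within 4 mm of the recess's, no more than 1.5 mm above its floor, tilt under 0.08 rad), the keeper has swung over it to within 0.15 rad of its stop (beyond 1.42 rad), and the steel disc is within 10 mm of where it started (horizontal distance between brass_die_center and recess below 0.004 m and z of brass_die_center in the frame of nest below 0.0225 m and angle between brass_die_center's own z axis and vertical below 0.08 rad and linear speed of brass_die below 0.02 m/s and value of joint keeper above 1.42 rad and distance of steel_die_center from where it was at the start of the episode below 0.01 m); the robot touches nothing.
It fails at once if the brass disc is lifted more than 5 mm off the deck (z of brass_die_center in the frame of nest above 0.036 m).
It fails at once if the steel disc is moved more than 10 mm (distance of steel_die_center from where it was at the start of the episode above 0.01 m).
It fails at once if a bystander is moved more than 20 mm (distance of any of mug, white_spool, tape_measure, round_tin, blue_spool, buckle from where it was at the start of the episode above 0.02 m).
It also fails if it takes over 61 s, if anything falls off the work surface, if the arm or the gripper's body presses on something with over 40 N, if the wrist force passes 120 N, or if a joint passes its speed limit or range.

## Working session

There is one attempt and no reset: what is moved stays moved. The work goes in short steps, Python scripts to look and compute and a tool call to move; the robot and the scene stay as the last step left them, time stands still between calls to the robot, and variables do not carry over. Pictures are saved under pics/ and viewed, about 8 in all and at most 12, crops included, and the job is handed in when it is done.

Besides the shell and the picture viewer there is one more tool, called after "Call:" as a command line: name --argument value ..., lists and objects as JSON in quotes. play_rows: Moves the arm, as the interface text tells. Its arguments: {"type":"object","properties":{"claw":{"type":"array","items":{"type":"number"}},"offset":{"type":"array","items":{"type":"array","items":{"type":"number"}}},"delta_rot":{"type":"array","items":{"type":"array","items":{"type":"number"}}},"squeeze":{"type":"number"}},"required":["claw","offset","delta_rot"]}

```bash
mkdir -p pics; cat > h.py <<'E'
from workcell import *
import numpy as np, cv2
from scipy.spatial.transform import Rotation as R
def cam(name):
    s=sense(); p=capture(name)
    if name=="wrist":
        T=np.eye(4); T[:3,:3]=R.from_euler('xyz',s['tool_rot']).as_matrix(); T[:3,3]=s['ee_pos']
        p['wfc']=T@p['tool_from_camera']
    else: p['wfc']=np.linalg.inv(p['camera_from_world'])
    return p
def plane(p,uv,z):
    d=np.array([(uv[0]-p['cx'])/p['fx'],(uv[1]-p['cy'])/p['fy'],1]); d=p['wfc'][:3,:3]@d; o=p['wfc'][:3,3]
    return o+d*(z-o[2])/d[2]
def proj(p,X):
    c=np.linalg.inv(p['wfc'])@np.append(X,1); return np.array([p['fx']*c[0]/c[2]+p['cx'],p['fy']*c[1]/c[2]+p['cy']])
def save(p,n): cv2.imwrite('pics/'+n+'.png',p['image'][:,:,::-1])
E
python3 - <<'E'
from h import *
s=sense(); print({k:np.round(v,3) for k,v in s.items()})
ims=[]
for n in ['top','side']:
    p=cam(n); save(p,n+'0'); print(n,p['fx'],p['wfc'][:3,3])
    for k,z in [('brass_die_center',.037),('steel_die_center',.037),('keeper_pin',.0495),('keeper_pivot',.037),('recess',.025),('nest',.025),('mug',.05),('white_spool',.03),('tape_measure',.03),('round_tin',.015),('blue_spool',.03),('buckle',.004)]:
        for f in find_in(k,p)[:3]:
            uv=np.array(f['at'])*[560,420]; print(k,round(f['confidence'],2),uv.round(0),plane(p,uv,z).round(3))
E
```

```text
{'clock': np.float64(0.0), 'joint_positions': array([ 1.032,  0.427,  0.074,  1.607, -0.034,  1.111, -0.067]), 'dq': array([ 0.002, -0.001, -0.   ,  0.001, -0.001, -0.001,  0.001]), 'joint_torque': array([ 1.0000e-03, -9.4984e+01,  3.7620e+00, -4.6352e+01,  1.9000e-02,
        1.0000e-02, -0.0000e+00]), 'ee_pos': array([ 0.256, -0.624,  0.239]), 'tool_rot': array([-3.097,  1.57 ,  2.004]), 'force': array([ 0.099, -0.324,  0.653]), 'moment': array([0.039, 0.015, 0.037]), 'width': np.float64(0.085)}
top 390.34168678100144 [ 0.36043349 -0.19075723  0.92048841]
brass_die_center 0.6 [253. 231.] [ 0.452 -0.12   0.037]
brass_die_center 0.51 [259. 266.] [ 0.374 -0.134  0.037]
brass_die_center 0.5 [325. 228.] [ 0.459 -0.285  0.037]
steel_die_center 0.7 [303. 206.] [ 0.508 -0.236  0.037]
keeper_pin 0.69 [371. 208.] [ 0.5   -0.387  0.049]
keeper_pivot 0.6 [334. 206.] [ 0.508 -0.308  0.037]
recess 0.68 [334. 206.] [ 0.51  -0.309  0.025]
nest 0.67 [336. 206.] [ 0.511 -0.312  0.025]
mug 0.96 [116. 222.] [0.475 0.188 0.05 ]
white_spool 0.71 [172. 233.] [0.449 0.066 0.03 ]
tape_measure 0.59 [212. 259.] [ 0.39  -0.027  0.03 ]
round_tin 0.57 [426. 176.] [ 0.583 -0.529  0.015]
blue_spool 0.91 [398. 150.] [ 0.642 -0.462  0.03 ]
blue_spool 0.6 [333. 206.] [ 0.509 -0.305  0.03 ]
buckle 0.6 [202. 217.] [0.491 0.004 0.004]
side 454.7574701492452 [0.43095152 0.84527484 0.52467308]
brass_die_center 0.64 [290. 209.] [ 0.505 -0.259  0.037]
brass_die_center 0.55 [304. 246.] [ 0.46  -0.056  0.037]
keeper_pivot 0.79 [286. 212.] [ 0.513 -0.241  0.037]
recess 0.64 [289. 211.] [ 0.509 -0.275  0.025]
nest 0.73 [285. 213.] [ 0.52  -0.259  0.025]
mug 0.64 [294. 303.] [0.468 0.18  0.05 ]
mug 0.25 [304. 211.] [ 0.468 -0.22   0.05 ]
white_spool 0.66 [312. 267.] [0.439 0.02  0.03 ]
round_tin 0.77 [274. 182.] [ 0.574 -0.523  0.015]
blue_spool 0.51 [253. 185.] [ 0.633 -0.45   0.03 ]
```

View pics/top0.png

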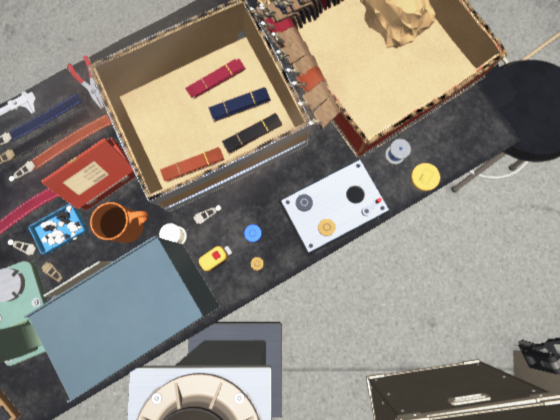

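View pics/side0.png

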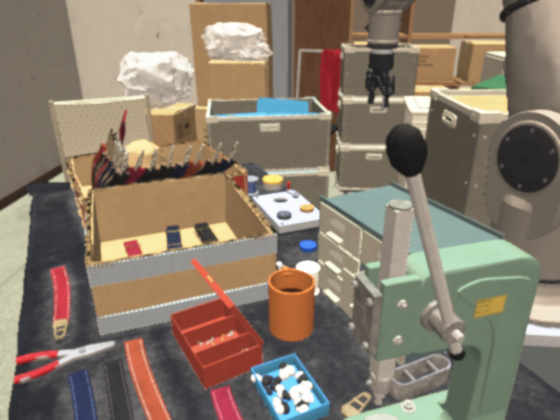

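The top view shows the nest at about (336,206), recess (354,194), brass disc on the deck (326,228), steel disc (303,203) and red pin (380,201). The blue disc (253,232) and the small brass disc (257,264) are look-alikes lying on the table. Next is a closer look from the wrist camera.

```bash
python3 - <<'E'
from h import *
s=sense(); M=R.from_euler('xyz',s['tool_rot']).as_matrix(); print(M.round(3))
p=cam('top'); 
for uv,z in [((354,194),.025),((326,228),.037),((304,203),.037),((367,212),.037),((380,201),.0495)]: print(plane(p,uv,z).round(3))
m=masks_of('nest',p)[0]['mask'].astype(np.uint8); print(m.sum(),cv2.minAreaRect(cv2.findNonZero(m)))
b=cv2.boxPoints(cv2.minAreaRect(cv2.findNonZero(m))); print([plane(p,q,.025).round(3) for q in b])
w=cam('wrist'); print(w['tool_from_camera'].round(3),w['fx'])
print(M.T@(np.array([.47,-.33,.30])-s['ee_pos']))
E
```

```text
[[ 0.     0.925  0.379]
 [ 0.     0.379 -0.925]
 [-1.     0.    -0.   ]]
[ 0.538 -0.355  0.025]
[ 0.458 -0.287  0.037]
[ 0.516 -0.238  0.037]
[ 0.494 -0.381  0.037]
[ 0.517 -0.409  0.049]
5147 ((333.534423828125, 207.1353302001953), (62.51344299316406, 93.46538543701172), 61.69924545288086)
[array([ 0.521, -0.177,  0.025]), array([ 0.626, -0.373,  0.025]), array([ 0.494, -0.436,  0.025]), array([ 0.393, -0.244,  0.025])]
[[-0.001 -0.264  0.964 -0.134]
 [-0.001 -0.964 -0.264  0.066]
 [ 1.    -0.001  0.001  0.   ]
 [ 0.     0.     0.     1.   ]] 319.7371471871318
[-0.06066839  0.30983062 -0.19145055]
```

Call:
play_rows --claw '[0,0,0,0,0,0,0,0,0,0,0,0]' --offset '[[0.0,0.03,-0.017],[0.0,0.07,-0.04],[0.0,0.11,-0.062],[0.0,0.15,-0.085],[0.0,0.19,-0.107],[0.01,0.23,-0.13],[0.02,0.27,-0.152],[0.03,0.31,-0.175],[0.039,0.343,-0.193],[0.039,0.343,-0.193],[0.039,0.343,-0.193],[0.039,0.343,-0.193]]' --delta_rot '[[0,0,0],[0,0,0],[0,0,0],[0,0,0],[0,0,0],[0,0,0],[0,0,0],[0,0,0],[0,0,0],[0,0,0],[0,0,0],[0,0,0]]'

```text
clock: 2.65
ee_pos: [0.4996, -0.317, 0.2005]
tool_rot: [-0.382, 1.57, -1.565]
force: [-0.5, -0.0, 0.5]
width: 0.0856
```

```bash
python3 - <<'E'
from h import *
s=sense(); print(s['ee_pos'],s['dq'].round(3))
p=cam('wrist'); save(p,'w1'); np.savez('w1.npz',wfc=p['wfc'],fx=p['fx'],fy=p['fy'],cx=p['cx'],cy=p['cy'])
for k,z in [('brass_die_center',.037),('steel_die_center',.037),('keeper_pin',.0615),('keeper_pivot',.037),('recess',.025),('nest',.025)]:
    for f in masks_of(k,p)[:3]:
        m=f['mask'].astype(np.uint8)
        r=cv2.minAreaRect(cv2.findNonZero(m)) if m.sum() else None
        uv=np.array(f['at'])*[560,420]; print(k,round(f['confidence'],2),uv.round(0),plane(p,uv,z).round(4),m.sum(),r)
    for f in find_in(k,p)[:2]:
        uv=np.array(f['at'])*[560,420]; print('  pt',k,round(f['confidence'],2),uv.round(1),plane(p,uv,z).round(4))
E
```

```text
[ 0.49955234 -0.31703642  0.2005346 ] [ 0.011 -0.005  0.002 -0.001 -0.002 -0.    -0.002]
brass_die_center 0.73 [ 78. 223.] [ 0.4008 -0.1458  0.037 ] 630 ((77.5, 224.0), (26.0, 29.0), 90.0)
brass_die_center 0.65 [241. 215.] [ 0.4681 -0.2895  0.037 ] 1241 ((239.5, 219.0), (38.0, 39.0), 90.0)
brass_die_center 0.64 [ 83. 155.] [ 0.4667 -0.1356  0.037 ] 1449 ((82.0, 159.5), (39.0, 44.0), 90.0)
  pt brass_die_center 0.83 [ 81.7 158. ] [ 0.4639 -0.1348  0.037 ]
  pt brass_die_center 0.74 [241.1 217.8] [ 0.4653 -0.2908  0.037 ]
steel_die_center 0.77 [210. 143.] [ 0.5216 -0.2396  0.037 ] 1628 ((209.50001525878906, 144.0), (45.961936950683594, 43.133514404296875), 45.0)
  pt steel_die_center 0.62 [209.  144.5] [ 0.5197 -0.2395  0.037 ]
keeper_pin 0.74 [354. 216.] [ 0.5126 -0.3837  0.0615] 880 ((355.76800537109375, 217.04920959472656), (20.45398712158203, 55.25541305541992), 78.02386474609375)
  pt keeper_pin 0.95 [354.7 214.8] [ 0.5138 -0.3833  0.0615]
  pt keeper_pin 0.26 [488.4 111. ] [ 0.6343 -0.4461  0.0615]
keeper_pivot 0.93 [292. 172.] [ 0.5252 -0.3188  0.037 ] 27731 ((279.2475891113281, 170.60714721679688), (143.5056915283203, 226.42689514160156), 84.8366928100586)
keeper_pivot 0.43 [ 12. 179.] [ 0.4196 -0.0787  0.037 ] 705 ((14.0, 180.5), (37.0, 28.0), 90.0)
  pt keeper_pivot 0.79 [291.9 170.3] [ 0.5264 -0.3186  0.037 ]
recess 0.67 [ 8. 68.] [ 0.514  -0.0492  0.025 ] 221 ((8.88461685180664, 67.92308044433594), (13.139782905578613, 20.592193603515625), 78.69007110595703)
recess 0.59 [289. 169.] [ 0.5254 -0.3166  0.025 ] 27848 ((279.2910461425781, 170.7008056640625), (143.58969116210938, 226.4298858642578), 84.80557250976562)
  pt recess 0.63 [286.9 169.5] [ 0.5239 -0.3149  0.025 ]
nest 0.57 [291. 170.] [ 0.5252 -0.3183  0.025 ] 28098 ((278.7793273925781, 170.35174560546875), (144.8313446044922, 226.3820037841797), 85.2363510131836)
  pt nest 0.69 [292.5 170.2] [ 0.5254 -0.3201  0.025 ]
```

View pics/w1.png

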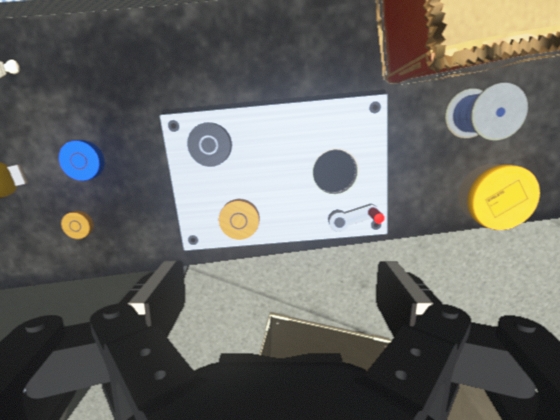

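```bash
cat >> h.py <<'E'
def ell(p,seed,lo,hi,rad=40):
    "centre of the HSV blob at the seed"
    hsv=cv2.cvtColor(p['image'],cv2.COLOR_RGB2HSV); m=cv2.inRange(hsv,np.array(lo),np.array(hi))
    m=cv2.morphologyEx(m,cv2.MORPH_CLOSE,np.ones((5,5),np.uint8))
    n,l=cv2.connectedComponents(m); k=l[int(seed[1]),int(seed[0])]
    c=max(cv2.findContours((l==k).astype(np.uint8),0,1)[0],key=cv2.contourArea); h=cv2.convexHull(c)
    return cv2.fitEllipse(h) if k else None
E
python3 - <<'E'
from h import *
d=np.load('w1.npz'); p={k:d[k] for k in d}; p['image']=cv2.imread('pics/w1.png')[:,:,::-1].copy()
hsv=cv2.cvtColor(p['image'],cv2.COLOR_RGB2HSV)
for q in [(228,222),(335,171),(339,220),(379,217),(200,150),(300,140),(270,110)]: print(q,hsv[q[1],q[0]])
e=ell(p,(228,222),(8,90,80),(30,255,255)); print('brass',e,plane(p,e[0],.037).round(4))
e=ell(p,(335,171),(0,0,0),(180,255,70)); print('recess',e,plane(p,e[0],.025).round(4), plane(p,e[0],.015).round(4))
C=[plane(p,q,.025).round(4)[:2] for q in [(162,115),(387,95),(388,236),(183,250)]]; print(C,np.mean(C,0))
print(np.linalg.norm(C[1]-C[0]),np.linalg.norm(C[2]-C[1]),np.linalg.norm(C[3]-C[2]))
print('pivot',plane(p,(339,221),.039),'pin',plane(p,(379,217),.0615))
gray=cv2.resize(p['image'][80:270,150:400,::-1],None,fx=3,fy=3,interpolation=cv2.INTER_CUBIC); cv2.imwrite('pics/w1c.png',gray)
E
```

```text
(228, 222) [ 20 129 232]
(335, 171) [110  49 105]
(339, 220) [110  40 141]
(379, 217) [  0 177 254]
(200, 150) [109  42 176]
(300, 140) [104  17 248]
(270, 110) [105  16 248]
brass ((238.55545043945312, 219.3271942138672), (38.59914016723633, 39.428199768066406), 104.74462890625) [ 0.463 -0.289  0.037]Traceback (most recent call last):
  File "<stdin>", line 6, in <module>
TypeError: 'NoneType' object is not subscriptable
```

```bash
python3 - <<'E'
from h import *
d=np.load('w1.npz'); p={k:d[k] for k in d}; p['image']=cv2.imread('pics/w1.png')[:,:,::-1].copy()
e=ell(p,(228,222),(8,90,80),(30,255,255)); print('brass',plane(p,e[0],.037).round(4))
e=ell(p,(335,171),(0,0,0),(180,255,150)); print('recess',e,plane(p,e[0],.025).round(4))
C=[plane(p,q,.025).round(4)[:2] for q in [(162,115),(387,95),(388,236),(183,250)]]; print(C,np.mean(C,0))
print(np.linalg.norm(C[1]-C[0]),np.linalg.norm(C[2]-C[1]),np.linalg.norm(C[3]-C[2]))
print('pivot',plane(p,(339,221),.039),'pin',plane(p,(379,217),.0615))
gray=cv2.resize(p['image'][80:270,150:400,::-1],None,fx=3,fy=3,interpolation=cv2.INTER_CUBIC); cv2.imwrite('pics/w1c.png',gray)
E
```

```text
brass [ 0.463 -0.289  0.037]
recess ((334.6608581542969, 171.21841430664062), (42.50209426879883, 43.9676399230957), 53.333961486816406) [ 0.5398 -0.3584  0.025 ]
[array([ 0.527 , -0.1884]), array([ 0.6212, -0.3735]), array([ 0.4999, -0.437 ]), array([ 0.4061, -0.247 ])] [ 0.51355  -0.311475]
0.20769123717672824 0.13691581354978682 0.21189251992460706
pivot [ 0.49855298 -0.37949876  0.039     ] pin [ 0.52006801 -0.40425429  0.0615    ]
```

View pics/w1c.png

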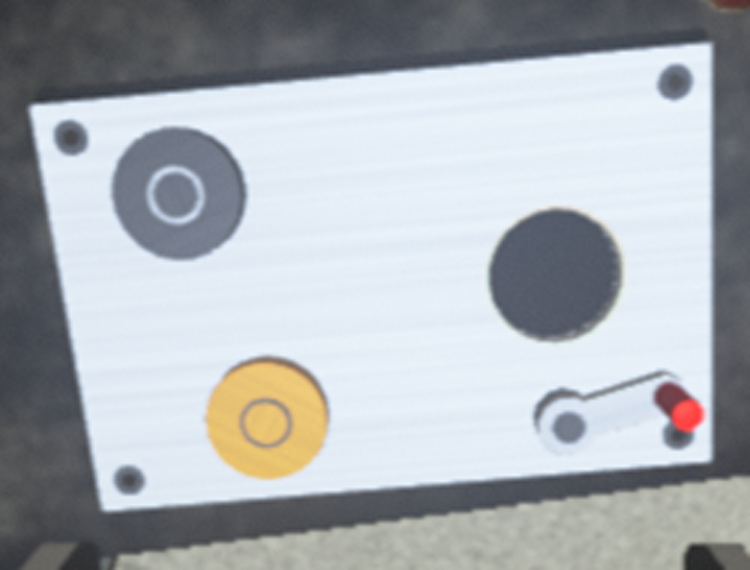

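The crop shows brass at about (267,418), recess (556,275), the keeper hub (566,425, radius about 11 mm) and the pin beyond it. The push line clears the hub, so I'm moving behind the disc with the tool turned along the push line and the fingers partly closed, to form a two-point cradle.

Call:
play_rows --claw '[195,195,195,195,195,195,195,195,195,195,195,195]' --offset '[[0.0,-0.01,-0.02],[0.0,-0.02,-0.04],[0.02,-0.03,-0.06],[0.04,-0.042,-0.08],[0.06,-0.042,-0.08],[0.08,-0.042,-0.08],[0.09,-0.042,-0.08],[0.1,-0.042,-0.08],[0.1,-0.042,-0.08],[0.1,-0.042,-0.08],[0.1,-0.042,-0.08],[0.1,-0.042,-0.08]]' --delta_rot '[[8,0,0],[16,0,0],[24,0,0],[32,0,0],[40,0,0],[48,0,0],[56,0,0],[62,0,0],[65,0,0],[65,0,0],[65,0,0],[65,0,0]]'

```text
clock: 4.5
ee_pos: [0.4311, -0.2579, 0.1006]
tool_rot: [2.127, 1.57, -0.188]
force: [0.1, 0.1, -0.5]
width: 0.0199
```

```bash
python3 - <<'E'
from h import *
s=sense(); M=R.from_euler('xyz',s['tool_rot']).as_matrix(); print(s['ee_pos'],s['width'],s['joint_positions'].round(2)); print(M.round(3))
p=cam('wrist'); save(p,'w2')
e=None
f=[x for x in find_in('brass_die_center',p)]
for x in f:
    uv=np.array(x['at'])*[560,420]; print(x['confidence'],uv,plane(p,uv,.037))
    try:
        e=ell(p,uv+[-6,4],(8,90,80),(30,255,255)); print(e,plane(p,e[0],.037))
    except Exception as E: print(E)
for X in [(.539,-.3595,.025),(.463,-.289,.037)]: print(proj(p,X))
E
```

```text
[ 0.43110533 -0.25793877  0.10058647] 0.0199001853804154 [ 0.33  0.33  0.09  2.11 -0.05  0.7  -1.86]
[[ 0.001  0.736 -0.677]
 [-0.    -0.677 -0.736]
 [-1.     0.    -0.   ]]
0.92 [284.704 159.18 ] [ 0.46247256 -0.29194742  0.037     ]
((282.6473083496094, 162.4806365966797), (62.705169677734375, 63.34785079956055), 177.96104431152344) [ 0.46184562 -0.28965995  0.037     ]
0.87 [128.072 297.612] [ 0.4658749  -0.14834007  0.037     ]
'NoneType' object is not subscriptable
[281.10672845 -25.12198059]
[280.58390088 161.82454684]
```

View pics/w2.png

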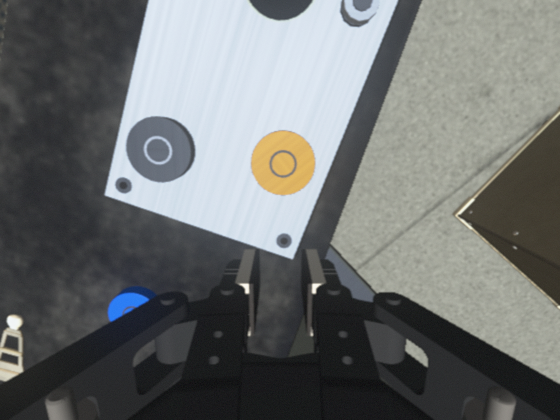

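View: brass at (282,162), fingers centred at column 281, recess centred at column 282. The tool is aligned, so I'll lower to TCP z ≈ 0.038, with the tips about 5 mm above the deck.

Call:
play_rows --claw '[195,195,195,195,195,195,195]' --offset '[[0.02,0,0],[0.04,0,0],[0.05,0,0],[0.056,0,0],[0.06,0,0],[0.062,0,0],[0.062,0,0]]' --delta_rot '[[0,0,0],[0,0,0],[0,0,0],[0,0,0],[0,0,0],[0,0,0],[0,0,0]]'

```text
clock: 5.3
ee_pos: [0.4311, -0.258, 0.0386]
tool_rot: [2.109, 1.57, -0.207]
force: [0.2, -0.2, -0.7]
width: 0.0202
```

Call:
play_rows --claw '[195,195,195,195,195,195,195,195,195,195,195,195]' --offset '[[0,0.004,0],[0,0.008,0],[0,0.012,0],[0,0.016,0],[0,0.02,0],[0,0.025,0],[0,0.03,0],[0,0.035,0],[0,0.04,0],[0,0.045,0],[0,0.05,0],[0,0.05,0]]' --delta_rot '[[0,0,0],[0,0,0],[0,0,0],[0,0,0],[0,0,0],[0,0,0],[0,0,0],[0,0,0],[0,0,0],[0,0,0],[0,0,0],[0,0,0]]'

```text
clock: 6.5
ee_pos: [0.4682, -0.2923, 0.0384]
tool_rot: [1.804, 1.57, -0.512]
force: [0.6, -0.6, 0.1]
width: 0.0203
```

```bash
cat > look.py <<'E'
import sys
from h import *
s=sense(); M=R.from_euler('xyz',s['tool_rot']).as_matrix(); print(s['clock'],s['ee_pos'],s['force'].round(2))
p=cam('wrist'); save(p,sys.argv[1])
for x in find_in('brass_die_center',p)[:2]:
    uv=np.array(x['at'])*[560,420]
    try:
        e=ell(p,uv+[-9,8],(8,90,80),(30,255,255)); X=plane(p,e[0],float(sys.argv[2])); print(e,X,'tool',M.T@(X-s['ee_pos']))
    except Exception as E: print(uv,E)
hsv=cv2.cvtColor(p['image'],cv2.COLOR_RGB2HSV)
r=proj(p,(.539,-.3595,.025)); print('recess pred',r)
try:
    e=ell(p,r,(0,0,0),(180,255,150)); X=plane(p,e[0],.025); print('recess',e,X,'tool',M.T@(X-s['ee_pos']))
except Exception as E: print(E)
E
python3 look.py w3 .037
```

```text
6.5 [ 0.46823472 -0.29231573  0.03835384] [ 0.63 -0.63  0.11]
((280.0906677246094, 212.66558837890625), (87.46156311035156, 87.78665924072266), 114.97327423095703) [ 0.48914684 -0.31289709  0.037     ] tool [0.00137043 0.02932587 0.00092606]
recess pred [280.86876925  47.98562962]
recess ((279.86956787109375, 46.665489196777344), (103.49407958984375, 115.15874481201172), 1.0069159269332886) [ 0.53965295 -0.35953433  0.025     ] tool [0.01340963 0.09806419 0.0009089 ]
```

View pics/w3.png

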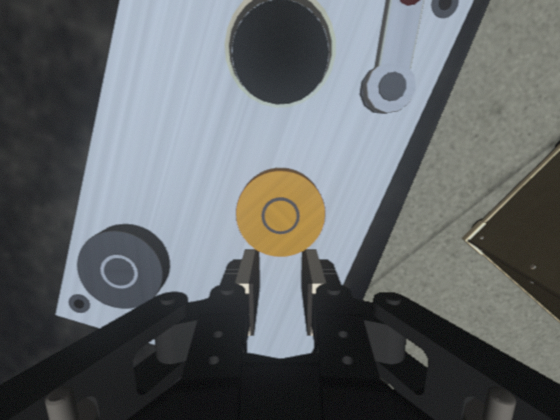

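The disc is cradled 29.3 mm ahead of the TCP and the recess is 98 mm ahead, at the same lateral offset. I'll push on.

Call:
play_rows --claw '[195,195,195,195,195,195,195,195,195,195,195,195,195,195,195,195,195,195]' --offset '[[0,0.004,0],[0,0.008,0],[0,0.012,0],[0,0.016,0],[0,0.02,0],[0,0.024,0],[0,0.028,0],[0,0.032,0],[0,0.036,0],[0,0.04,0],[0,0.044,0],[0,0.048,0],[0,0.052,0],[0,0.055,0],[0,0.058,0],[0,0.061,0],[0,0.064,0],[0,0.064,0]]' --delta_rot '[[0,0,0],[0,0,0],[0,0,0],[0,0,0],[0,0,0],[0,0,0],[0,0,0],[0,0,0],[0,0,0],[0,0,0],[0,0,0],[0,0,0],[0,0,0],[0,0,0],[0,0,0],[0,0,0],[0,0,0],[0,0,0]]'

```text
clock: 8.4
ee_pos: [0.515, -0.3356, 0.0384]
tool_rot: [1.791, 1.57, -0.526]
force: [1.0, 0.2, 1.2]
width: 0.0202
```

```bash
python3 look.py w4 .027
```

```text
8.4 [ 0.51502976 -0.33557458  0.03838116] [1.   0.24 1.22]
((279.99127197265625, 209.8721466064453), (86.82437896728516, 87.29607391357422), 88.31446075439453) [ 0.53493862 -0.35516436  0.027     ] tool [0.01139405 0.02791152 0.00088049]
recess pred [280.88704371 196.63047472]
'NoneType' object is not subscriptable
```

View pics/w4.png

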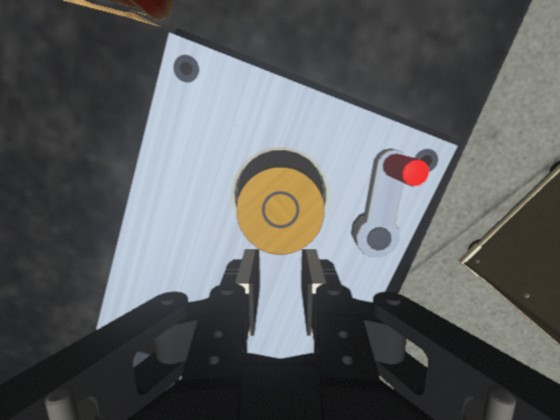

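The disc is about 5 mm short and still up on the rim. I'll nudge on slowly.

Call:
play_rows --claw '[195,195,195,195,195,195]' --offset '[[0,0.001,0],[0,0.002,0],[0,0.003,0],[0,0.004,0],[0,0.004,0],[0,0.004,0]]' --delta_rot '[[0,0,0],[0,0,0],[0,0,0],[0,0,0],[0,0,0],[0,0,0]]'

```text
clock: 9.1
ee_pos: [0.5175, -0.338, 0.0383]
tool_rot: [-1.198, 1.571, 2.769]
force: [0.1, 0.5, 0.0]
width: 0.02
```

```bash
python3 look.py w5 .027
```

```text
9.1 [ 0.51753855 -0.33798613  0.03827964] [0.06 0.45 0.04]
((280.0161437988281, 212.38951110839844), (86.6884765625, 86.72173309326172), 57.92711639404297) [ 0.53655705 -0.35676897  0.027     ] tool [0.01127801 0.02671595 0.00089074]
[387.296 205.884] 'NoneType' object is not subscriptable
recess pred [280.74234332 203.84472988]
'NoneType' object is not subscriptable
```

Call:
play_rows --claw '[195,195,195,195,195]' --offset '[[0,0.001,0],[0,0.002,0],[0,0.0025,0],[0,0.0025,0],[0,0.0025,0]]' --delta_rot '[[0,0,0],[0,0,0],[0,0,0],[0,0,0],[0,0,0]]'

```text
clock: 9.7
ee_pos: [0.5194, -0.3397, 0.0383]
tool_rot: [-1.525, 1.571, 2.441]
force: [-0.6, 0.4, 0.4]
width: 0.0198
```

```bash
python3 look.py w6 .027
```

```text
9.7 [ 0.51937338 -0.33966765  0.03830662] [-0.58  0.39  0.4 ]
((280.07232666015625, 213.14144897460938), (86.368408203125, 86.57122802734375), 4.083713054656982) [ 0.53809891 -0.35821488  0.027     ] tool [0.01130451 0.02634108 0.00091678]
recess pred [280.76657239 208.90795636]
'NoneType' object is not subscriptable
```

View pics/w6.png

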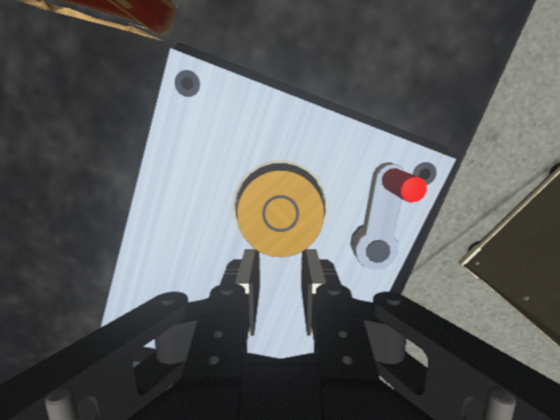

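Call:
play_rows --claw '[195,195,195,195,195]' --offset '[[0,0.001,0],[0,0.002,0],[0,0.002,0],[0,0.002,0],[0,0.002,0]]' --delta_rot '[[0,0,0],[0,0,0],[0,0,0],[0,0,0],[0,0,0]]'

```text
clock: 10.3
ee_pos: [0.5209, -0.341, 0.0383]
tool_rot: [-1.889, 1.571, 2.078]
force: [-1.0, 1.4, -0.7]
width: 0.0201
```

```bash
python3 look.py w7 .027
```

```text
10.3 [ 0.52087663 -0.34098077  0.03830357] [-1.01  1.35 -0.67]
((280.0641784667969, 213.08824157714844), (85.69959259033203, 86.11779022216797), 91.7550277709961) [ 0.53962639 -0.3595416   0.027     ] tool [0.01130199 0.02636779 0.00091298]
recess pred [280.89045972 212.94869861]
'NoneType' object is not subscriptable
```

Call:
play_rows --claw '[195,195,195,195,195]' --offset '[[0,-0.003,0],[0,-0.008,0],[0,-0.012,0],[0,-0.012,0],[0,-0.012,0]]' --delta_rot '[[0,0,0],[0,0,0],[0,0,0],[0,0,0],[0,0,0]]'

```text
clock: 10.9
ee_pos: [0.5121, -0.3328, 0.0385]
tool_rot: [2.05, 1.571, -0.267]
force: [-0.3, 0.3, 0.4]
width: 0.02
```

```bash
python3 look.py w8 .027; python3 -c "
import cv2;i=cv2.imread('pics/w8.png');cv2.imwrite('pics/w8c.png',cv2.resize(i[80:290,180:460],None,fx=2.5,fy=2.5,interpolation=2))"
```

```text
10.9 [ 0.51214415 -0.33279131  0.03846732] [-0.26  0.26  0.36]
recess pred [281.09241132 188.22538451]
'NoneType' object is not subscriptable
```

View pics/w8c.png

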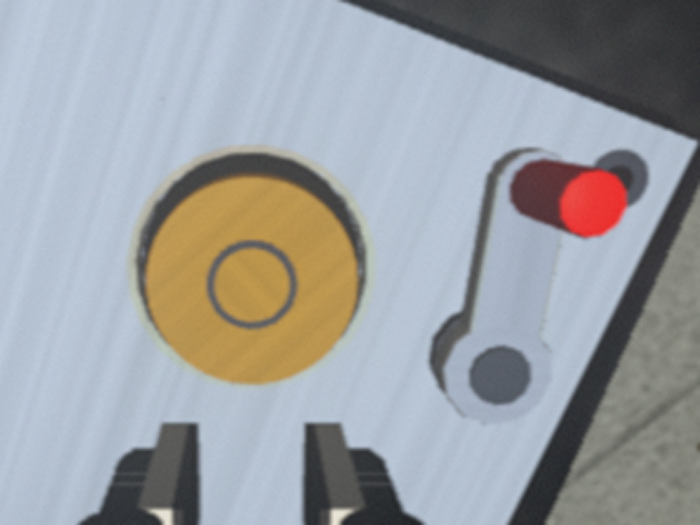

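```bash
cat > fit.py <<'E'
from h import *
from scipy.optimize import least_squares
s=sense(); p=cam('wrist'); save(p,'fit')
hsv=cv2.cvtColor(p['image'],cv2.COLOR_RGB2HSV); m=cv2.inRange(hsv,np.array((8,90,60)),np.array((30,255,255)))
m=cv2.morphologyEx(m,cv2.MORPH_CLOSE,np.ones((5,5),np.uint8)); r=proj(p,(.539,-.3595,.025))
n,l,st,ce=cv2.connectedComponentsWithStats(m); k=min((i for i in range(1,n) if st[i,4]>500),key=lambda i:np.linalg.norm(ce[i]-r))
c=max(cv2.findContours((l==k).astype(np.uint8),0,1)[0],key=cv2.contourArea); e=cv2.fitEllipse(cv2.convexHull(c)); print('obs',e)
t=np.linspace(0,2*np.pi,60)
for R0,z,n in [(.02,.027,'seated'),(.02,.037,'on deck')]:
    X=plane(p,e[0],z); pts=np.array([proj(p,(X[0]+R0*np.cos(a),X[1]+R0*np.sin(a),z)) for a in t],np.float32); q=cv2.fitEllipse(pts); print(n,X,q[1])
# hole rim: edge of deck mask
m=cv2.inRange(hsv,np.array((0,0,0)),np.array((180,255,150)))|cv2.dilate((l==k).astype(np.uint8)*255,np.ones((5,5)))
m=cv2.morphologyEx(m,cv2.MORPH_OPEN,np.ones((3,3),np.uint8));n,l2=cv2.connectedComponents(m); kk=l2[int(e[0][1]),int(e[0][0])]
c=max(cv2.findContours((l2==kk).astype(np.uint8),0,1)[0],key=cv2.contourArea); h=cv2.fitEllipse(cv2.convexHull(c)); print('hole',h,plane(p,h[0],.025))
E
python3 fit.py
```

```text
obs ((280.1392822265625, 191.38986206054688), (83.42144775390625, 84.98101043701172), 87.10547637939453)
seated [ 0.53857594 -0.35859252  0.027     ] (84.89584350585938, 86.46014404296875)
on deck [ 0.54009349 -0.3599926   0.037     ] (91.19065856933594, 92.86192321777344)
hole ((280.0627746582031, 188.11355590820312), (92.53602600097656, 95.05375671386719), 177.33389282226562) [ 0.53944356 -0.35934766  0.025     ]
```

```bash
python3 - <<'E'
from h import *
p=cam('wrist'); tfc=p['tool_from_camera']; s=sense(); M=R.from_euler('xyz',s['tool_rot']).as_matrix()
E={'w3':(.46823,-.29232,.03835),'w4':(.51503,-.33557,.03838),'w5':(.51754,-.33799,.03828),'w6':(.51937,-.33967,.0383),'w7':(.52088,-.34098,.0383),'w8':(.51214,-.33279,.03847)}
for n,ee in E.items():
    im=cv2.imread(f'pics/{n}.png'); T=np.eye(4); T[:3,:3]=M; T[:3,3]=ee; q=dict(p); q['wfc']=T@tfc
    hsv=cv2.cvtColor(im,cv2.COLOR_BGR2HSV); m=cv2.inRange(hsv,np.array((8,90,60)),np.array((30,255,255))); m=cv2.morphologyEx(m,cv2.MORPH_CLOSE,np.ones((5,5),np.uint8))
    nn,l,st,ce=cv2.connectedComponentsWithStats(m); k=min((i for i in range(1,nn) if st[i,4]>500),key=lambda i:np.linalg.norm(ce[i]-[280,205]))
    # subpixel extents via area-based width: use saturation-weighted? take ellipse + max row width
    c=max(cv2.findContours((l==k).astype(np.uint8),0,1)[0],key=cv2.contourArea); e=cv2.fitEllipse(c)
    ring=cv2.inRange(hsv,np.array((0,0,0)),np.array((180,110,140)))
    x,y,w,h=st[k,:4]; sat=hsv[int(e[0][1])-20,x-8:x+w+8,1]
    d=[]
    for z in (.027,.037):
        X=plane(q,e[0],z); a=[proj(q,X+.02*np.array([np.cos(t),np.sin(t),0])) for t in np.linspace(0,6.283,40)]; f=cv2.fitEllipse(np.array(a,np.float32)); d.append(np.sqrt(f[1][0]*f[1][1]))
    print(n,'bbox',x,y,w,h,'area-diam',np.sqrt(st[k,4]*4/np.pi).round(2),'ell',np.round(np.sqrt(e[1][0]*e[1][1]),2),'pred seated/deck',np.round(d,2), hsv[int(e[0][1])+25,int(e[0][0])])
E
```

```text
w3 bbox 236 169 89 87 area-diam 87.59 ell 86.73 pred seated/deck [83.43 89.62] [ 20 151 177]
w4 bbox 237 167 87 87 area-diam 87.24 ell 86.35 pred seated/deck [83.7 89.9] [ 19 152 190]
w5 bbox 237 170 87 86 area-diam 86.8 ell 85.9 pred seated/deck [83.49 89.68] [ 20 154 194]
w6 bbox 237 170 87 87 area-diam 86.58 ell 85.7 pred seated/deck [83.41 89.59] [ 20 150 197]
w7 bbox 237 171 87 85 area-diam 85.99 ell 85.11 pred seated/deck [83.41 89.59] [ 20 150 201]
w8 bbox 238 149 85 84 area-diam 84.36 ell 83.5 pred seated/deck [85.69 92.03] [ 20 148 183]
```

The disc is off the rim. Its apparent size, scaled against the on-deck view, now matches the seated height to within about 1 mm. It looks flat and is about 1 mm off centre, with the fingers clear of it. Next I'm planning the keeper arc.

```bash
cat > plan.py <<'E'
from h import *
YAW=-1.106; nx=np.array([np.cos(YAW),np.sin(YAW)]); ny=np.array([-nx[1],nx[0]])
REC=np.array([.5396,-.3594]); PIV=REC-.047*ny
def tgt(th,back,z):  # TCP pos and tool-y yaw
    a=YAW+th; return np.append(PIV+.033*np.array([np.cos(a),np.sin(a)])-back*np.array([-np.sin(a),np.cos(a)]),z), a+np.pi/2
def rel(pos,yaw):
    s=sense(); M=R.from_euler('xyz',s['tool_rot']).as_matrix(); y0=np.arctan2(M[1,1],M[0,1])
    return (M.T@(pos-s['ee_pos'])).round(4), round(-np.degrees((yaw-y0+np.pi)%(2*np.pi)-np.pi),1)
E
python3 - <<'E'
from plan import *
p=cam('wrist'); print('piv',PIV,plane(p,(380,230),.039)[:2]); P=plane(p,(416.8,161.2),.0615)[:2]; print('pin',P)
d=P-PIV; th=np.arctan2(d@ny,d@nx); print('theta',th,'r',np.linalg.norm(d))
t,y=tgt(th,.028,.10); print(t,y,rel(t,y))
E
```

```text
piv [ 0.49758609 -0.38046731] [ 0.49794064 -0.38069484]
pin [ 0.51961509 -0.40511635]
theta 0.2645305564882357 r 0.03305830747430681
[ 0.49869879 -0.42373118  0.1       ] 0.7293268832831321 (array([-0.0617,  0.0517,  0.0758]), np.float64(-84.5))
```

Call:
play_rows --claw '[195,195,195,237,237,237,237,237,237,237,237,237,237,237,237,237]' --offset '[[-0.03,0,0],[-0.062,0,0],[-0.062,0.005,0.008],[-0.062,0.01,0.016],[-0.062,0.016,0.024],[-0.062,0.022,0.032],[-0.062,0.028,0.04],[-0.062,0.034,0.048],[-0.062,0.04,0.056],[-0.062,0.046,0.064],[-0.062,0.05,0.072],[-0.062,0.052,0.076],[-0.062,0.052,0.076],[-0.062,0.052,0.076],[-0.062,0.052,0.076],[-0.062,0.052,0.076]]' --delta_rot '[[0,0,0],[0,0,0],[-8,0,0],[-16,0,0],[-24,0,0],[-32,0,0],[-40,0,0],[-48,0,0],[-56,0,0],[-64,0,0],[-72,0,0],[-80,0,0],[-84.5,0,0],[-84.5,0,0],[-84.5,0,0],[-84.5,0,0]]'

```text
clock: 12.75
ee_pos: [0.4988, -0.4238, 0.1003]
tool_rot: [-3.128, 1.571, 2.312]
force: [0.1, 0.2, -0.1]
width: 0.0059
```

```bash
python3 fit.py; python3 - <<'E'
from plan import *
s=sense(); print(s['ee_pos'],s['width'],s['joint_positions'].round(2))
t,y=tgt(.2645,.028,.053); print('down',rel(t,y))
p=cam('wrist'); save(p,'w9'); im=p['image']; cv2.imwrite('pics/w9.png',im[:,:,::-1])
E
```

```text
obs ((242.4164581298828, 111.35061645507812), (63.03310775756836, 67.19694519042969), 161.66111755371094)
seated [ 0.53827985 -0.35775754  0.027     ] (64.40132141113281, 68.08082580566406)
on deck [ 0.53875272 -0.35883114  0.037     ] (67.67074584960938, 71.53931427001953)
hole ((243.9170379638672, 110.98725891113281), (71.56388092041016, 73.04669189453125), 155.18441772460938) [ 0.53897378 -0.35810452  0.025     ]
[ 0.49881778 -0.42380796  0.10032811] 0.00618719116572658 [ 0.79  0.55 -0.24  1.75  0.17  0.86 -0.37]
down (array([ 0.0473, -0.    , -0.0001]), np.float64(-0.1))
```

View pics/w9.png

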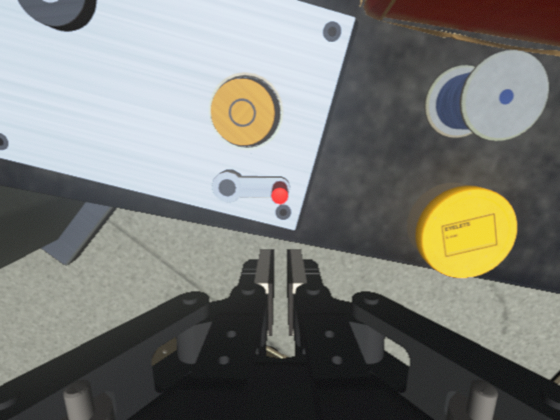

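The wrist view agrees that the disc is seated at (242,111), and the pin at (280,195) is lined up with the finger notch. I'll descend beside the pin.

Call:
play_rows --claw '[237,237,237,237,237]' --offset '[[0.02,0,0],[0.038,0,0],[0.047,0,0],[0.047,0,0],[0.047,0,0]]' --delta_rot '[[0,0,0],[0,0,0],[0,0,0],[0,0,0],[0,0,0]]'

```text
clock: 13.35
ee_pos: [0.499, -0.424, 0.0538]
tool_rot: [0.486, 1.571, -0.356]
force: [-0.8, 0.3, 0.5]
width: 0.006
```

```bash
python3 - <<'E'
from plan import *
s=sense(); print(s['ee_pos'],s['force'])
for b,th in [(.021,.2645),(.015,.2645)]+[(.015,x) for x in np.arange(.34,1.6,.1)]+[(.015,1.571),(.013,1.571),(.011,1.571)]:
    t,y=tgt(th,b,.053); o,a=rel(t,y); print(round(th,3),[0,*o[1:].round(4)],a)
E
```

```text
[ 0.49900518 -0.42398948  0.05378132] [-0.82386451  0.34865462  0.46149511]
0.265 [0, np.float64(0.0069), np.float64(-0.0004)] -0.0
0.265 [0, np.float64(0.0129), np.float64(-0.0004)] -0.0
0.34 [0, np.float64(0.0155), np.float64(0.0006)] -4.3
0.44 [0, np.float64(0.0189), np.float64(0.0017)] -10.1
0.54 [0, np.float64(0.0225), np.float64(0.0024)] -15.8
0.64 [0, np.float64(0.0261), np.float64(0.0028)] -21.5
0.74 [0, np.float64(0.0297), np.float64(0.0028)] -27.3
0.84 [0, np.float64(0.0333), np.float64(0.0024)] -33.0
0.94 [0, np.float64(0.0369), np.float64(0.0017)] -38.7
1.04 [0, np.float64(0.0403), np.float64(0.0007)] -44.5
1.14 [0, np.float64(0.0437), np.float64(-0.0008)] -50.2
1.24 [0, np.float64(0.0469), np.float64(-0.0025)] -55.9
1.34 [0, np.float64(0.0498), np.float64(-0.0045)] -61.6
1.44 [0, np.float64(0.0526), np.float64(-0.0069)] -67.4
1.54 [0, np.float64(0.0551), np.float64(-0.0095)] -73.1
1.571 [0, np.float64(0.0559), np.float64(-0.0103)] -74.9
1.571 [0, np.float64(0.0564), np.float64(-0.0122)] -74.9
1.571 [0, np.float64(0.0569), np.float64(-0.0142)] -74.9
```

Call:
play_rows --claw '[237,237,237,237,237,237,237,237,237,237,237,237,237,237,237,237,237]' --offset '[[0,0.007,0],[0,0.013,0],[0,0.0155,0.0005],[0,0.019,0.0015],[0,0.0225,0.0025],[0,0.026,0.003],[0,0.03,0.003],[0,0.0335,0.0025],[0,0.037,0.0015],[0,0.0405,0.0005],[0,0.0435,-0.001],[0,0.047,-0.0025],[0,0.05,-0.0045],[0,0.0525,-0.007],[0,0.055,-0.0095],[0,0.056,-0.0105],[0,0.056,-0.0105]]' --delta_rot '[[0,0,0],[0,0,0],[-4,0,0],[-10,0,0],[-16,0,0],[-21.5,0,0],[-27,0,0],[-33,0,0],[-39,0,0],[-44.5,0,0],[-50,0,0],[-56,0,0],[-61.5,0,0],[-67.5,0,0],[-73,0,0],[-75,0,0],[-75,0,0]]'

```text
clock: 15.05
ee_pos: [0.5341, -0.3785, 0.0537]
tool_rot: [-0.482, 1.57, -0.015]
force: [1.6, -0.1, 0.8]
width: 0.006
```

```bash
cat > pin.py <<'E'
import sys
from plan import *
s=sense(); print(s['clock'],s['ee_pos'],s['force'].round(2))
p=cam('wrist'); save(p,sys.argv[1]); hsv=cv2.cvtColor(p['image'],cv2.COLOR_RGB2HSV)
m=cv2.inRange(hsv,np.array((0,140,150)),np.array((5,255,255)))|cv2.inRange(hsv,np.array((174,140,150)),np.array((180,255,255)))
n,l,st,ce=cv2.connectedComponentsWithStats(m)
for i in range(1,n):
    if st[i,4]>60:
        P=plane(p,ce[i],.0615)[:2]; d=P-PIV; print(ce[i].round(1),st[i,4],'pin',P,'th',np.arctan2(d@ny,d@nx),'r',np.linalg.norm(d))
print(rel(*tgt(1.571,.011,.053)),rel(*tgt(1.571,.03,.053)))
E
python3 pin.py w10
```

```text
15.05 [ 0.53407939 -0.3785103   0.05372896] [ 1.55 -0.11  0.84]
[280.5 249.4] 341 pin [ 0.52649483 -0.36516193] th 1.592919776456629 r 0.03271039458434887
(array([ 0.0007,  0.0037, -0.0003]), np.float64(0.0)) (array([ 0.0007, -0.0153, -0.0003]), np.float64(0.0))
```

View pics/w10.png

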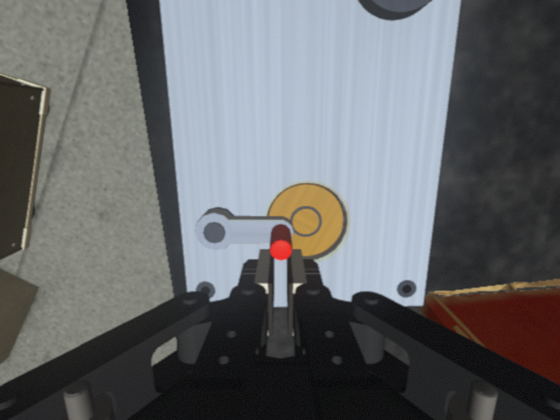

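The view shows the arm square to the plate with its tip over the disc, and the pin (280,249) gives θ ≈ 1.59. I'll press gently to confirm it is against the stop, then back off.

Call:
play_rows --claw '[237,237,237,237]' --offset '[[0,0.001,0],[0,0.002,0],[0,0.003,0],[0,0.003,0]]' --delta_rot '[[0,0,0],[0,0,0],[0,0,0],[0,0,0]]'

```text
clock: 15.5
ee_pos: [0.5332, -0.3774, 0.0539]
tool_rot: [-1.146, 1.568, -0.681]
force: [6.6, -6.0, -1.6]
width: 0.006
```

Call:
play_rows --claw '[237,237,237,237,237,237,237,237,237,237,237]' --offset '[[0,-0.005,0],[0,-0.012,0],[0,-0.018,0],[-0.02,-0.02,0],[-0.05,-0.02,0],[-0.08,-0.02,0],[-0.11,-0.03,0],[-0.14,-0.04,0],[-0.14,-0.04,0],[-0.14,-0.04,0],[-0.14,-0.04,0]]' --delta_rot '[[0,0,0],[0,0,0],[0,0,0],[0,0,0],[0,0,0],[0,0,0],[0,0,0],[0,0,0],[0,0,0],[0,0,0],[0,0,0]]'

```text
clock: 16.6
ee_pos: [0.5496, -0.4116, 0.1922]
tool_rot: [2.037, 1.569, 2.504]
force: [-0.4, 0.1, -0.1]
width: 0.0055
```

```bash
python3 pin.py w11; python3 fit.py; python3 - <<'E'
import cv2; i=cv2.imread('pics/w11.png'); cv2.imwrite('pics/w11c.png',cv2.resize(i[60:300,140:460],None,fx=2.4,fy=2.4,interpolation=2))
E
```

```text
16.6 [ 0.54959221 -0.41156512  0.1922013 ] [-0.4   0.11 -0.13]
[281.8 143. ] 89 pin [ 0.52668007 -0.3653004 ] th 1.5865481103748544 r 0.032809977452140954
(array([0.1391, 0.0398, 0.0006]), np.float64(0.1)) (array([0.1391, 0.0208, 0.0006]), np.float64(0.1))
obs ((296.0651550292969, 138.92625427246094), (42.592044830322266, 44.11180877685547), 18.598224639892578)
seated [ 0.53760882 -0.35767425  0.027     ] (43.75991439819336, 44.983516693115234)
on deck [ 0.53698518 -0.357503    0.037     ] (45.27458953857422, 46.541011810302734)
hole ((296.1946716308594, 139.10861206054688), (47.67465591430664, 49.755435943603516), 12.158342361450195) [ 0.53791534 -0.35780012  0.025     ]
```

View pics/w11c.png

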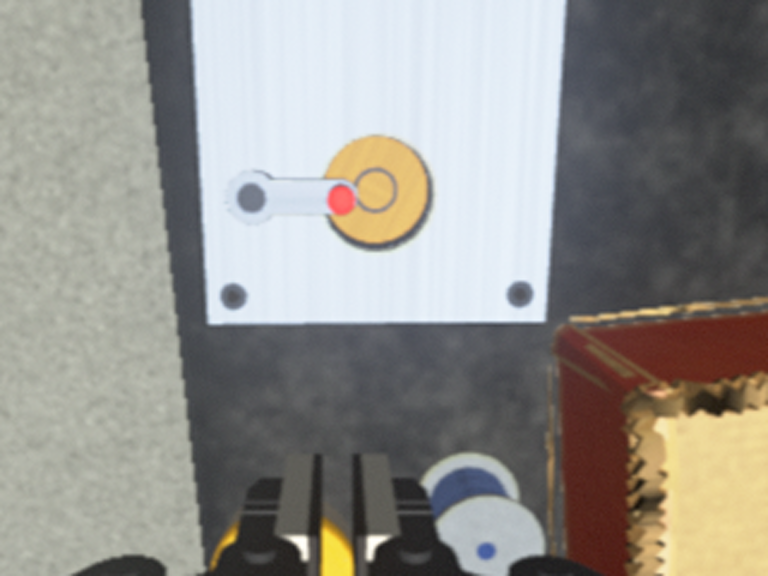

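The pin met about 9 N of resistance at the stop, and the keeper lies over the disc at θ ≈ 1.58. The disc and hole centres agree to within 1 mm and the robot is clear, so I'm handing in.

```bash
python3 -c "
from workcell import *
print(close_job(), sense()['clock'])"
```

```text
the job is handed in; nothing more can be done
the job is handed in; nothing more can be done
```

The brass disc is seated in the recess, the keeper is swung over it against its stop, and the job is handed in at about 17 s of robot time (limit 61 s).

**Disc:** I pushed it across the deck with two partly closed fingertips. It hung tilted on the rim at first and dropped in when I pushed on to the centre and backed the fingers off. The last wrist picture shows it seated to within about 1 mm in height and within about 1 mm of the hole's centre. It looks flat.

**Keeper:** I pushed the red pin round its arc until it met about 9 N at the stop. The last picture gives about 1.58 rad, against 1.42 needed. The arm had retreated about 14 cm above the nest.

**What I could not fully check:**
- Disc height comes only from its apparent size, and the raw readings run 2–3% under the computed size. Scaled to the on-deck view, they fit the seated height rather than the deck height.
- I did not measure the steel disc or the bystanders again at the end. My path stayed clear of them and no unexpected force showed.

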